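Close a bench micrometer on a spacer ring until its ratchet slips

ROBOT

A 7-joint arm with a two-finger parallel gripper is mounted at the origin on the work surface; the furniture and walls round the work are solid. World frame = base frame: x ahead of the robot, y to its left, z up, the work surface at z = 0. Lengths are in m, angles in rad, forces in N, time in s.
With the tool pointing down it reaches from about 0.4 to 0.9 m from the base axis. Payload 5.5 kg.
Tool frame: the origin (TCP) lies at the very end of the fingers, on their centre line; the grasp point (between the pads) lies 19 mm behind it (bot.hold_point_z is the distance from the TCP to the grasp point, in m); z points along the fingers, y is the line along which they close (so a half turn about z gives the same grasp; the last joint's range is limited). The gripper opens to 85 mm and grips with 20 to 120 N. Pads are 22 mm wide; open, the fingers measure 114 mm over their backs; the gripper's body (76 mm by 85 mm) begins 54 mm behind the grasp point. The pads swing forward as they close: fully open they stand 13 mm farther back than shut.
Start: joints at [1.475, 0.501, -0.427, 1.55, 0.221, 1.138, -0.21], TCP at [0.228, -0.609, 0.231] pointing down, gripper open.
Joint ranges: [-2.88, 2.88], [-0.31, 2.03], [-1.54, 1.56], [0.2, 2.42], [-1.41, 4.55], [0.19, 2.02], [-2.57, 2.57]. Speed limits (rad/s): [2.57, 2.57, 3.14, 3.14, 3.14, 3.14, 3.14].

INTERFACE

Orientations are given as a unit quaternion [w, x, y, z].
In Python, from plant import bot gives the robot as it stands.
- The arm moves only by the tool move_arm, never from a script. Its argument "plan" is a list that holds one entry, the list of rows, each a list of 7 numbers: the turn, a rotation vector about the tool's x, y, z in degrees, then the shift along the tool's x, y, z in mm, then the opening, from 0 (shut) to 1 (fully open). In form: [[[wx, wy, wz, x, y, z, jaw], ...]]. A call has 1 to 10 rows; each row shifts and turns the commanded pose from where the row before left it, along the tool's axes as they then stand; what a row does not reach is not made up. A row lasts 1/12 s, in which the tool goes at most 41.7 mm and 7.16 degrees, less where a joint would pass 70% of its speed; a pose out of reach is approached as far as the arm can. A call is refused whole if a number of a shift passes 41.7 or a number of a turn 7.16, either way. A call with a gripper value outside its range is refused whole. The fingers move at their own pace and stop on an object; "squeeze" is the grip in N (left out, the last holds). Time passes only in rows, so rows that do not move let the fingers close. It gives the time, the measured TCP pose, the force, the opening and the grip force at its end, in the units of the state.
- bot.get_state(): the state, without advancing time (a new reading comes with each control period).
- bot.grab_frame(name): name is "side" or "top" or "wrist"; returns a dict with "color" (420x560x3 uint8, red, green, blue), "fx", "fy", "cx", "cy" (pixels), "dist_coeffs" ([k1, k2, p1, p2, k3] as OpenCV has them; the pictures are not rectified), "R" (3x3) and "t" (3): a world point X has camera coordinates R X + t. Camera axes: x right, y down, z forward; pixel columns grow to the right and rows downward; lengths in m; the calibration is good to about 2 mm. A picture is of the moment at which its call begins. There is no depth.
- bot.hand_in(): hands the job in; it is judged then, once.
The state is a dict: "time_s": time; "qpos": joint angles; "joint_velocities": joint speeds; "effort": joint torques, N m; "eef_pos": TCP position; "ee_rot": TCP orientation; "wrist_force": force on the tool from outside, world axes, zero at the start; "torque": the same for the moment, N m; "width": opening from 0.0 (shut) to 1.0 (fully open); "finger_force": force on a finger pad.
Only numpy, scipy, OpenCV 4.12 (cv2) and the standard library are available. Lean on these libraries where they do the work, as an engineer would, in place of code of your own. Each camera call takes 0.05 s, during which the arm holds its last target. There are 200 camera calls.

TASK

Two green bench micrometers stand on the workbench: one has the bright silver spacer ring on its anvil, the other a rusty brown plate. On the one with the ring, turn the black ratchet knob on top clockwise (seen from above) until the measuring foot has come down on the ring and the knob plainly slips; a little under a quarter turn in one go does it. Then let go, leaving the ring clamped, and do not turn the other micrometer.

Things in the scene. Friction and masses are not known exactly. Their poses are not given: they have to be found in the camera images.
- ring_knob (a point): centre of the black round ratchet knob (24 mm across, 40 mm high, upright) on top of the micrometer that holds the silver ring (42 mm across, 16 mm high). It turns about its vertical axis and stays 175 mm above the bench. Below it: a steel thimble 29 mm across, then the green frame (110 x 76 mm, 116 mm high), fixed. Nothing near is higher. Grip it at any yaw with about 20 N
- ring_ratchet (a joint): slip of that knob against its thimble, rad, 0 at the start. The knob carries the thimble (0.03 N m) until the foot bears on the ring, after 0.4 to 0.95 rad of clockwise turning; then it slips (0.07 N m) and this grows. Over 0.15 rad is wanted; more does no harm, so 1.4 to 1.5 rad of turning in all suffices
- ring_spindle: steel measuring foot of that micrometer, a disc 30 mm across, 6 mm thick, on the knob's axis; origin at the centre of its lower face. It goes down 3 mm per rad of clockwise turning, from 1.2 to 2.9 mm above the ring; on the ring its origin is 46 mm above the bench. It stays down when the knob is let go
- plate_thimble (a joint): turn of the thimble and knob of the other, equal micrometer, which has the flat rusty plate (50 x 55 x 8 mm) on its anvil; rad, clockwise from above positive; within 0.1 of 0 at the start, to be left alone

How it is judged:
By the outcome, as a careful person would: the job done as asked, in the order asked, and still so for the second after the job is handed in, with the robot touching nothing.
It also fails if it takes over 32 s, if anything falls off the work surface, if the arm or the gripper's body presses on something with over 40 N, if the wrist force passes 120 N, or if a joint passes its speed limit or range.

## Working session

There is one attempt and no reset: what is moved stays moved. The work goes in short steps, Python scripts to look and compute and a tool call to move; the robot and the scene stay as the last step left them, time stands still between calls to the robot, and variables do not carry over. Pictures are saved under pics/ and viewed, at most 10 in all, crops included, and the job is handed in when it is done.

Besides the shell and the picture viewer there is one more tool, called after "Call:" as name(argument=value, ...) on one line, values as JSON. move_arm: Moves the arm, as the interface text tells. Its arguments: {"type":"object","properties":{"plan":{"type":"array","items":{"type":"array","items":{"type":"array","items":{"type":"number"}}}},"squeeze":{"type":"number"}},"required":["plan"]}

```bash
mkdir -p pics
python3 - <<'E'
from plant import bot
import cv2,numpy as np,pickle
fr={}
for n in ("side","top"):
    f=bot.grab_frame(n); fr[n]=f
    cv2.imwrite(f"pics/{n}0.png",f["color"][:,:,::-1])
pickle.dump(fr,open("fr0.pkl","wb"))
s=bot.get_state(); print(s)
E
```

```text
{'time_s': 0.1, 'qpos': array([ 1.47522905,  0.50178861, -0.42680464,  1.55137687,  0.22078356,
        1.1383071 , -0.21030195]), 'joint_velocities': array([ 0.0003926 , -0.0016662 ,  0.00168376, -0.00464218,  0.00014407,
        0.00010344,  0.00045064]), 'effort': array([-1.13185745e-02, -5.70819104e+01, -5.83855838e+00, -2.81747264e+01,
        1.05323389e-02,  5.58436921e-03,  4.26541533e-06]), 'eef_pos': array([ 0.2279677 , -0.60801817,  0.2303281 ]), 'ee_rot': array([-9.05902211e-04,  9.83949586e-01,  1.78444324e-01, -1.24477375e-04]), 'wrist_force': array([ 0.56581984,  0.37574485, -0.54374342]), 'torque': array([ 0.02060248,  0.00927858, -0.0122574 ]), 'finger_force': 0.0, 'width': 1.0002822299343825}
```

View pics/side0.png

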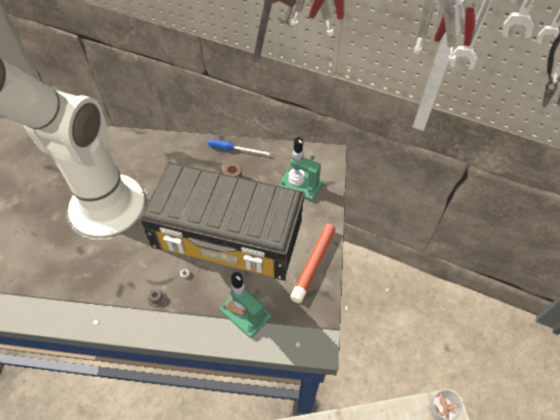

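View pics/top0.png

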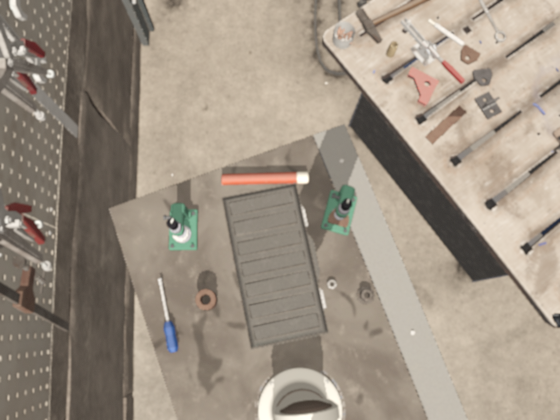

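The silver-ring micrometer has its knob near (298,145) in side and (172,226) in top. The plate one is near (237,280) in side and (347,205) in top. I'll zoom in on the ring knob.

```bash
cat > h.py <<'E'
import cv2,numpy as np
def cam(f):
    return np.array([[f["fx"],0,f["cx"]],[0,f["fy"],f["cy"]],[0,0,1.]]),np.array(f["dist_coeffs"],float),np.array(f["R"]),np.array(f["t"])
def ray(f,p):
    K,d,R,t=cam(f); u=cv2.undistortPoints(np.array([[p]],float),K,d)[0,0]
    v=R.T@np.array([u[0],u[1],1]); return -R.T@t,v/np.linalg.norm(v)
def atz(f,p,z):
    c,v=ray(f,p); return c+v*(z-c[2])/v[2]
def tri(l):
    A=0;b=0
    for f,p in l:
        c,v=ray(f,p);P=np.eye(3)-np.outer(v,v);A=A+P;b=b+P@c
    return np.linalg.solve(A,b)
def proj(f,X):
    K,d,R,t=cam(f); return cv2.projectPoints(np.array(X,float).reshape(-1,1,3),cv2.Rodrigues(R)[0],t,K,d)[0][:,0]
E
python3 - <<'E'
import pickle,cv2,numpy as np
from h import *
fr=pickle.load(open("fr0.pkl","rb"))
a=cv2.resize(fr["side"]["color"][120:210,265:335],None,fx=5,fy=5,interpolation=2)
b=cv2.resize(fr["top"]["color"][190:260,150:215],None,fx=6,fy=6,interpolation=2)
o=np.zeros((450,760,3),np.uint8);o[:450,:350]=a;o[:420,360:750]=b
cv2.imwrite("pics/z.png",o[:,:,::-1])
print(tri([(fr["side"],(298,141)),(fr["top"],(171,225))]))
for n,p in(("side",(298,141)),("top",(171,225))):print(n,ray(fr[n],p)[0],atz(fr[n],p,.195),atz(fr[n],p,.175))
E
```

```text
[0.45905051 0.29949331 0.18119281]
side [ 0.77482963 -0.50903046  1.14607974] [0.46403131 0.28846032 0.195     ] [0.45749562 0.30523054 0.175     ]
top [0.23361088 0.07246918 1.4298045 ] [0.45600993 0.29655331 0.195     ] [0.4596121  0.30018278 0.175     ]
```

View pics/z.png

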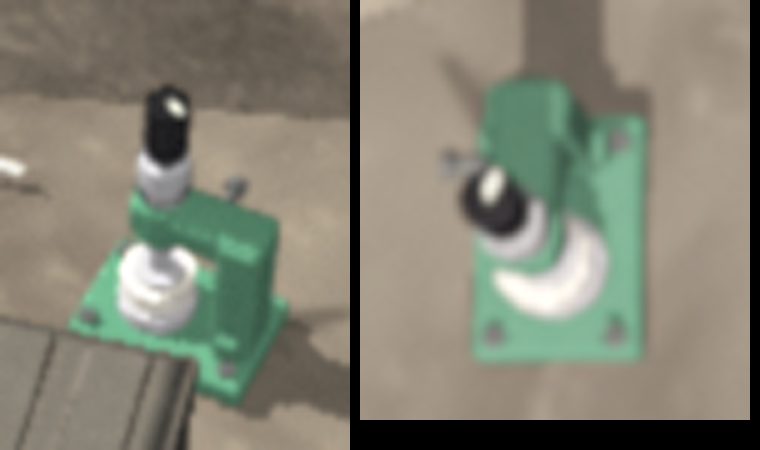

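Run:
```python
import pickle,cv2,numpy as np
from h import *
from scipy.spatial.transform import Rotation as Ro
fr=pickle.load(open("fr0.pkl","rb"))
q=[("side",(298.2,145)),("top",(172.3,223.8))]
X=tri([(fr[n],p) for n,p in q]);print(X)
for n,p in q:print(atz(fr[n],p,.175))
th=np.arange(0,6.3,.1)
for n in fr:
    P=proj(fr[n],[[X[0]+.012*np.cos(a),X[1]+.012*np.sin(a),z] for a in th for z in(.155,.195)])
    print(n,P.min(0),P.max(0))
    c=fr[n]["color"].astype(int);c0=np.round(P.mean(0)).astype(int);x,y=c0
    m=(c[y-14:y+15,x-14:x+15].max(2)<55).astype(np.uint8);k,l,s,ce=cv2.connectedComponentsWithStats(m)
    for i in range(1,k):
        if s[i,4]>20:print(s[i]+[x-14,y-14,0,0,0],ce[i]+[x-14,y-14])
print(Ro.from_quat([.98395,.178444,0,0]).as_matrix())
```

```text
[0.46262692 0.29741892 0.17001594]
[0.46361564 0.29259668 0.175     ]
[0.46243634 0.29709353 0.175     ]
side [293.81360041 135.0693481 ] [303.49649672 152.06338201]
[295 138   7  15  72] [297.58333333 145.88888889]
top [165.57840919 217.21352263] [178.55853121 230.06416968]
[[ 0.93631547  0.35116     0.        ]
 [ 0.35116    -0.93631547  0.        ]
 [ 0.          0.         -1.        ]]
```

Call:
move_arm(plan=[[[0,0,0,0,0,-35,0.8],[0,0,0,0,0,-35,0.8],[0,0,0,0,0,-35,0.8],[0,0,0,27,-14,0,0.8],[0,0,0,27,-14,0,0.8],[0,0,0,27,-14,0,0.8],[0,0,0,27,-14,0,0.8],[0,0,0,27,-14,0,0.8],[0,0,0,27,-14,0,0.8],[0,0,0,27,-14,0,0.8]]])

```text
time_s: 0.93
eef_pos: [0.3714, -0.449, 0.3359]
ee_rot: [-0.0, 0.984, 0.178, -0.0]
wrist_force: [-0.4, -0.1, -0.2]
width: 0.802
finger_force: 0.0
```

```bash
cat > st.py <<'E'
from plant import bot
import numpy as np
from scipy.spatial.transform import Rotation as Ro
s=bot.get_state();q=s["ee_rot"];R=Ro.from_quat([q[1],q[2],q[3],q[0]]).as_matrix()
np.set_printoptions(precision=4,suppress=True)
print(s["time_s"],"q",s["qpos"],"p",s["eef_pos"],"F",s["wrist_force"],"T",s["torque"],"w",s["width"],s["finger_force"])
print("R",R.tolist())
import sys
if len(sys.argv)>3: print("tool delta mm",1000*R.T@(np.array(list(map(float,sys.argv[1:4])))-s["eef_pos"]))
E
python3 st.py 0.6 0 0.33
```

```text
0.9333 q [ 1.2576  0.3077 -0.5358  1.5908  0.1617  1.2883 -0.5149] p [ 0.3714 -0.449   0.3359] F [-0.397  -0.0602 -0.1722] T [ 0.0305  0.0099 -0.042 ] w 0.8018634449855828 0.0
R [[0.9363314088423851, 0.35111707989905855, -0.0005376043081713606], [0.3511173343762221, -0.9363313407418359, 0.00048769368667332663], [-0.0003321381795087324, -0.0006454051083606739, -0.9999997365682032]]
tool delta mm [ 371.7469 -340.1745    6.0311]
```

Call:
move_arm(plan=[[[0,0,-7,0,0,0,0.8],[0,0,-7,0,0,0,0.8],[0,0,-7,0,0,0,0.8],[0,0,-7,0,0,0,0.8],[0,0,-7,0,0,0,0.8],[0,0,-7,0,0,0,0.8],[0,0,-7,0,0,0,0.8],[0,0,-7,0,0,0,0.8],[0,0,-7,0,0,0,0.8],[0,0,-7,0,0,0,0.8]]])

```text
time_s: 1.77
eef_pos: [0.3705, -0.4502, 0.3358]
ee_rot: [-0.0, 0.701, 0.713, 0.0]
wrist_force: [-1.0, -0.1, -0.1]
width: 0.801
finger_force: 0.0
```

```bash
python3 st.py 0.6 0 0.33
```

```text
1.7667 q [ 1.412   0.3476 -0.7433  1.5849  0.2411  1.3045  0.6503] p [ 0.3705 -0.4502  0.3358] F [-0.9885 -0.1198 -0.1047] T [-0.0132 -0.0101  0.0527] w 0.8010862361354244 0.0
R [[-0.015851147100669646, 0.9998741677262198, -0.0006243792054881936], [0.9998740724956375, 0.015851615159888147, 0.0007519626396763853], [0.0007617654373868727, -0.0006123811085573523, -0.9999995223512839]]
tool delta mm [446.5398 236.5723   6.0044]
```

Call:
move_arm(plan=[[[0,0,0,30,20,0,0.8],[0,0,0,30,20,0,0.8],[0,0,0,30,20,0,0.8],[0,0,0,30,20,0,0.8],[0,0,0,30,20,0,0.8],[0,0,0,30,20,0,0.8],[0,0,0,30,20,0,0.8],[0,0,0,32,15,0,0.8],[0,0,0,32,15,0,0.8],[0,0,0,32,15,0,0.8]]])

```text
time_s: 2.6
eef_pos: [0.553, -0.1411, 0.3359]
ee_rot: [-0.0, 0.704, 0.71, -0.0]
wrist_force: [0.8, -0.2, 0.3]
width: 0.798
finger_force: 0.0
```

Call:
move_arm(plan=[[[0,0,0,32,10,0,0.8],[0,0,0,35,5,0,0.8],[0,0,0,35,0,0,0.8],[0,0,0,35,0,0,0.8],[0,0,0,35,-10,0,0.8],[0,0,0,30,-10,0,0.8],[0,0,0,30,-10,0,0.8],[0,0,0,30,-15,0,0.8]]])

```text
time_s: 3.27
eef_pos: [0.5198, 0.1203, 0.3359]
ee_rot: [-0.0, 0.704, 0.711, -0.0]
wrist_force: [0.5, 0.2, 0.0]
width: 0.796
finger_force: 0.0
```

```bash
python3 st.py 0.463 0.296 0.33
```

```text
3.2667 q [ 0.5238  0.2924 -0.9722  1.6977  0.2505  1.2848 -0.4905] p [0.5198 0.1203 0.3359] F [0.5407 0.1582 0.031 ] T [ 0.0279 -0.0357 -0.0481] w 0.7959116095248675 0.0
R [[-0.009688084963285137, 0.9999530110482033, -0.00034162168566968386], [0.9999530326345827, 0.009688176688846218, 0.00026787561841543756], [0.0002711727224724257, -0.0003390104388483373, -0.9999999057686341]]
tool delta mm [176.2121 -55.1015   5.9745]
```

Call:
move_arm(plan=[[[0,0,0,30,-9,0,0.8],[0,0,0,30,-9,0,0.8],[0,0,0,30,-9,0,0.8],[0,0,0,30,-9,0,0.8],[0,0,0,30,-9,0,0.8],[0,0,0,26,-10,0,0.8]]])

```text
time_s: 3.77
eef_pos: [0.4626, 0.2961, 0.3361]
ee_rot: [-0.0, 0.703, 0.711, -0.0]
wrist_force: [-0.2, 0.2, 0.0]
width: 0.798
finger_force: 0.0
```

Call:
move_arm(plan=[[[0,0,-7,0,0,0,0.8],[0,0,-7,0,0,0,0.8],[0,0,-7,0,0,0,0.8],[0,0,-7,0,0,0,0.8],[0,0,-7,0,0,0,0.8],[0,0,-7,0,0,0,0.8],[0,0,-7,0,0,0,0.8],[0,0,-7,0,0,0,0.8],[0,0,-6,0,0,0,0.8],[0,0,0,0,0,0,0.8]]])

```text
time_s: 4.6
eef_pos: [0.4634, 0.2941, 0.3357]
ee_rot: [-0.001, 0.235, 0.972, -0.0]
wrist_force: [0.3, -0.1, -1.1]
width: 0.798
finger_force: 0.0
```

```bash
python3 st.py 0.463 0.296 0.30
python3 - <<'E'
from plant import bot
import cv2,pickle
from h import *
f=bot.grab_frame("wrist");g=bot.grab_frame("side");pickle.dump((f,g),open("fr1.pkl","wb"))
print(proj(f,[[.463,.296,.175],[.463,.296,.195]]))
a=f["color"].copy();b=cv2.resize(g["color"][60:210,240:360],None,fx=1.9,fy=2.8)
o=np.hstack([a,b[:,:228]]);cv2.imwrite("pics/w1.png",o[:,:,::-1])
E
```

```text
4.6 q [ 0.3275  0.4569 -1.2583  1.6583  0.4432  1.3563  0.0964] p [0.4634 0.2941 0.3357] F [ 0.3359 -0.1352 -1.0695] T [-0.0041 -0.004  -0.0146] w 0.79780437710607 0.0
R [[-0.8890814540264423, 0.4577472669197806, -0.0012679643916749233], [0.45774774513398275, 0.8890821063666251, -9.981703215813589e-05], [0.0010816334784857864, -0.0006691533132871378, -0.9999991911511038]]
tool delta mm [ 1.2235  1.5118 35.7305]
[[279.64316556 182.74560268]
 [279.66715799 189.51545224]]
```

View pics/w1.png

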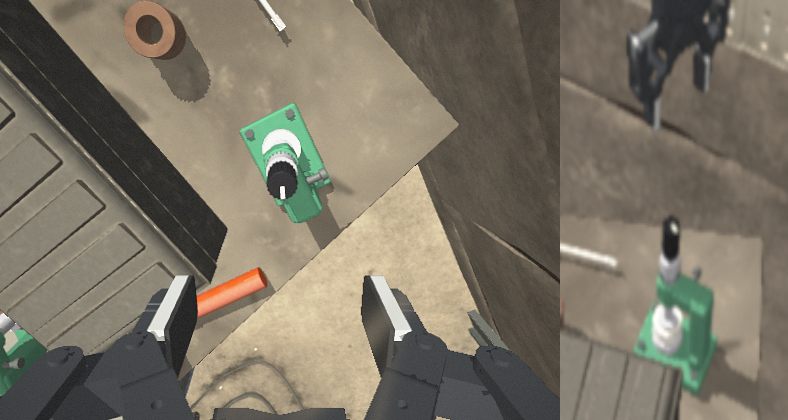

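The wrist view shows the ring micrometer with the silver ring and the knob at about (282,180), close to the predicted (280,186). I'll fit the silhouette to refine it.

Run:
```python
import pickle
from h import *
f,g=pickle.load(open("fr1.pkl","rb"))
c=f["color"].astype(int)[145:215,255:315]
m=(c.max(2)<70).astype(np.uint8);k,l,s,ce=cv2.connectedComponentsWithStats(m)
for i in range(1,k):
    if s[i,4]>30:print(s[i]+[255,145,0,0,0],ce[i]+[255,145])
th=np.arange(0,6.3,.1)
def box(x,y):
    P=proj(f,[[x+.012*np.cos(a),y+.012*np.sin(a),z] for a in th for z in(.155,.195)]);return np.r_[P.min(0),P.max(0)]
for x,y in((.463,.296),(.468,.296),(.463,.301)):print(box(x,y))
```

```text
[267 162  31  37 816] [281.58210784 179.27818627]
[264.36570007 163.40143191 294.97357236 204.02180416]
[267.34904714 168.38302923 297.80479141 209.29725487]
[270.01245769 160.81394493 300.69834772 201.2812296 ]
```

Call:
move_arm(plan=[[[0,0,0,3,3,0,0.8],[0,0,0,0,0,30,0.8],[0,0,0,0,0,30,0.8],[0,0,0,0,0,30,0.7],[0,0,0,0,0,25,0.7],[0,0,0,0,0,0,0.7],[0,0,0,0,0,0,0.7]]])

```text
time_s: 5.28
eef_pos: [0.4615, 0.2984, 0.2209]
ee_rot: [-0.001, 0.237, 0.971, -0.001]
wrist_force: [0.3, -0.1, 1.0]
width: 0.698
finger_force: 0.0
```

```bash
python3 st.py 0.462 0.298 0.162
python3 - <<'E'
from plant import bot
import pickle
from h import *
f=bot.grab_frame("wrist")
s=bot.get_state()
print(proj(f,[[.462,.298,.175],[.462,.298,.195],[.467,.298,.195],[.462,.303,.195]]))
cv2.imwrite("pics/w2.png",f["color"][:,:,::-1])
E
```

```text
5.2833 q [ 0.2399  0.5619 -1.1566  1.7999  0.56    1.16   -0.007 ] p [0.4615 0.2984 0.2209] F [ 0.2858 -0.0725  1.0145] T [ 0.0291 -0.0169  0.0225] w 0.6975719617626557 0.0
R [[-0.8872128215784144, 0.46135609926376897, -0.001989698215305096], [0.4613585116222102, 0.8872132647755301, -0.0009729131945430956], [0.001316427213162225, -0.0017811452676719756, -0.9999975472674562]]
tool delta mm [-0.6937 -0.0668 58.8502]
[[276.93845855 241.74867792]
 [276.656923   258.38607739]
 [281.28814952 266.3715672 ]
 [285.60298746 254.1864073 ]]
```

View pics/w2.png

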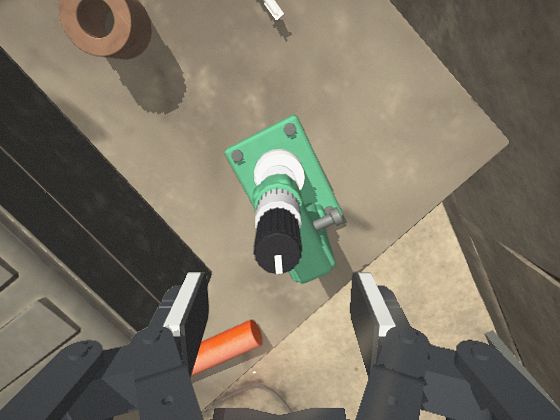

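The knob's top face is centred near (278,252), against a predicted (277,258). I'll shift 2 mm along tool x and descend.

Call:
move_arm(plan=[[[0,0,0,2,0,0,0.7],[0,0,0,0,0,20,0.7],[0,0,0,0,0,20,0.7],[0,0,0,0,0,18,0.7],[0,0,0,0,0,0,0.7],[0,0,0,0,0,0,0.5]]])

```text
time_s: 5.83
eef_pos: [0.4607, 0.2999, 0.1644]
ee_rot: [0.0, 0.237, 0.971, 0.0]
wrist_force: [0.2, 1.4, 0.2]
width: 0.577
finger_force: 0.0
```

```bash
python3 st.py 0.460 0.2995 0.162
python3 - <<'E'
from plant import bot
from h import *
f=bot.grab_frame("wrist");g=bot.grab_frame("side")
print(proj(f,[[.460,.2995,.195],[.465,.2995,.195],[.46,.3045,.195]]))
b=cv2.resize(g["color"][110:180,260:340],None,fx=3,fy=6)
o=np.hstack([f["color"],b[:420,:240]])
cv2.imwrite("pics/w3.png",o[:,:,::-1])
E
```

```text
5.8333 q [ 0.1899  0.6225 -1.0938  1.8536  0.6338  1.0651 -0.0642] p [0.4607 0.2999 0.1644] F [0.2205 1.4325 0.1729] T [-0.0073 -0.0199 -0.0009] w 0.5765014265436734 0.0
R [[-0.887405837312121, 0.46098866433506824, 0.0005755509912357779], [0.46098894411293545, 0.8874057259140626, 0.000520596366308977], [-0.00027075822161567857, 0.0007273028980789998, -0.9999996988601947]]
tool delta mm [ 0.4594 -0.7306  2.4004]
[[274.08731576 328.47422611]
 [280.60045154 338.94518455]
 [286.66989235 322.93169927]]
```

View pics/w3.png

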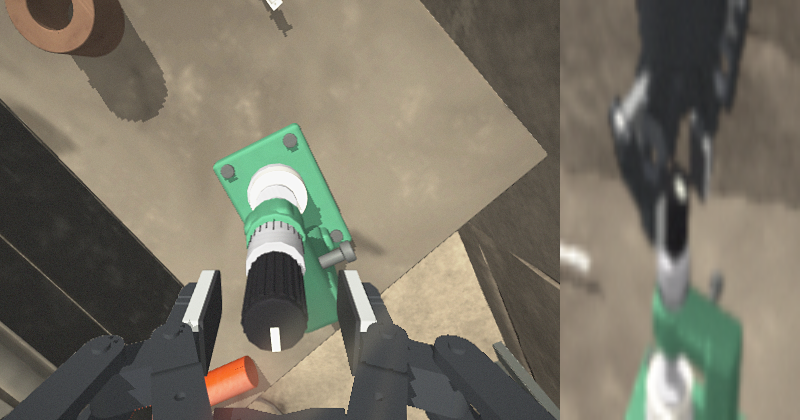

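Knob sits between the pads, columns 243–308, roughly centred. Closing.

Call:
move_arm(plan=[[[0,0,0,1,0,3,0.4],[0,0,0,0,0,0,0.3],[0,0,0,0,0,0,0],[0,0,0,0,0,0,0],[0,0,0,0,0,0,0],[0,0,0,0,0,0,0],[0,0,0,0,0,0,0]]], squeeze=20)

```text
time_s: 6.52
eef_pos: [0.4594, 0.2991, 0.1612]
ee_rot: [0.0, 0.237, 0.971, -0.001]
wrist_force: [-2.4, -3.3, 7.4]
width: 0.273
finger_force: 19.4
```

```bash
python3 st.py 0.460 0.2995 0.162
```

```text
6.5167 q [ 0.1868  0.6247 -1.0903  1.8583  0.6379  1.0616 -0.0691] p [0.4594 0.2991 0.1612] F [-2.3804 -3.3162  7.3728] T [-0.8458  0.6302 -0.046 ] w 0.2726759808707304 19.412679970264435
R [[-0.8873119902557186, 0.4611696329984679, 3.935090876453688e-05], [0.4611684109621883, 0.88730982911079, -0.0022279798004215014], [-0.001062393075019599, -0.001958765794896682, -0.9999975172756755]]
tool delta mm [-0.3298  0.6548 -0.8335]
```

Call:
move_arm(plan=[[[0,0,0,0,-0.7,0,0],[0,0,6,0,0,0,0],[0,0,6,0,0,0,0],[0,0,6,0,0,0,0],[0,0,6,0,0,0,0],[0,0,6,0,0,0,0],[0,0,6,0,0,0,0],[0,0,6,0,0,0,0],[0,0,6,0,0,0,0]]])

```text
time_s: 7.27
eef_pos: [0.4606, 0.2999, 0.1613]
ee_rot: [0.001, 0.614, 0.789, 0.001]
wrist_force: [3.1, 0.2, -0.6]
width: 0.273
finger_force: 19.6
```

```bash
python3 st.py 0.460 0.2995 0.162
```

```text
7.2667 q [ 0.0712  0.5295 -0.901   1.8616  0.495   0.9883 -0.7957] p [0.4606 0.2999 0.1613] F [ 3.1047  0.2226 -0.6232] T [ 0.1215 -0.6146  0.0972] w 0.27291957038060044 19.629045724868774
R [[-0.24626304209254457, 0.9691990278963275, 0.0027853947907294564], [0.9692027319373201, 0.24625969394511737, 0.0014924956592952663], [0.0007605948734471005, 0.003067158762066938, -0.9999950070038187]]
tool delta mm [-0.2232 -0.65   -0.7258]
```

Grip is holding and the torque about z is 0.10 N m, so it is bearing. Continuing the turn.

Call:
move_arm(plan=[[[0,0,6,0,0,0,0],[0,0,6,0,0,0,0],[0,0,6,0,0,0,0],[0,0,6,0,0,0,0],[0,0,6,0,0,0,0],[0,0,6,0,0,0,0],[0,0,6,0,0,0,0],[0,0,6,0,0,0,0],[0,0,0,0,0,0,0]]])

```text
time_s: 8.02
eef_pos: [0.4621, 0.2995, 0.1613]
ee_rot: [0.0, 0.882, 0.471, 0.003]
wrist_force: [6.1, 0.3, -4.0]
width: 0.274
finger_force: 20.2
```

```bash
python3 st.py 0.460 0.2995 0.162;python3 - <<'E'
from plant import bot
from h import *
f=bot.grab_frame("wrist");g=bot.grab_frame("side")
b=cv2.resize(g["color"][110:210,260:340],None,fx=3,fy=4.2)
o=np.hstack([f["color"],b[:420,:240]])
cv2.imwrite("pics/w4.png",o[:,:,::-1])
E
```

```text
8.0167 q [-0.0628  0.4638 -0.709   1.8647  0.3709  0.9427 -1.5303] p [0.4621 0.2995 0.1613] F [ 6.1116  0.3374 -4.0217] T [ 0.0589 -1.3687 -0.003 ] w 0.27423828261625505 20.232344269752502
R [[0.5563117939837591, 0.8309574768187504, 0.0051826241989786845], [0.8309627556707657, -0.5563256079386539, 0.0016482232054053814], [0.004252829954212164, 0.003389641677704592, -0.999985211773993]]
tool delta mm [-1.1783 -1.7871 -0.697 ]
```

View pics/w4.png

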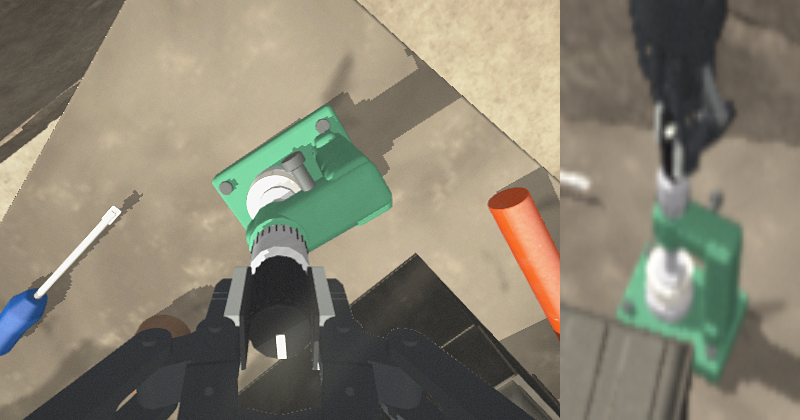

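The white index mark is still at the same place between the pads, (281,345), so the knob turned the full ~1.67 rad with the gripper. That leaves at least 0.7 rad of slip. Releasing and rising.

Call:
move_arm(plan=[[[0,0,0,0,0,0,0.35],[0,0,0,0,0,0,0.6],[0,0,0,0,0,0,0.7],[0,0,0,0,0,0,0.7],[0,0,0,0,0,-15,0.7],[0,0,0,0,0,-30,0.7],[0,0,0,0,0,-35,0.7],[0,0,0,0,0,-35,0.7],[0,0,0,0,0,0,0.7],[0,0,0,0,0,0,0.7]]])

```text
time_s: 8.95
eef_pos: [0.4602, 0.3004, 0.2776]
ee_rot: [0.0, 0.881, 0.474, 0.002]
wrist_force: [-0.1, 0.5, -0.5]
width: 0.703
finger_force: 0.0
```

```bash
python3 st.py;python3 - <<'E'
from plant import bot
from h import *
import pickle
f=bot.grab_frame("wrist");g=bot.grab_frame("side")
g0=pickle.load(open("fr0.pkl","rb"))["side"]
b=[cv2.resize(i["color"][125:205,270:330],None,fx=4,fy=5.25,interpolation=2) for i in(g0,g)]
o=np.hstack([f["color"][:,120:430]]+b)
cv2.imwrite("pics/w5.png",o[:,:,::-1])
E
```

```text
8.95 q [ 0.003   0.3295 -0.7757  1.7481  0.2512  1.1612 -1.4294] p [0.4602 0.3004 0.2776] F [-0.1472  0.4842 -0.4921] T [ 0.0023 -0.0238 -0.0141] w 0.7028879101181851 0.0
R [[0.5509351730853146, 0.8345371428182714, 0.004265244913323153], [0.8345384767880787, -0.550946133043411, 0.0019721168184696925], [0.003995724926468026, 0.0024730024723647447, -0.9999889591595917]]
```

View pics/w5.png

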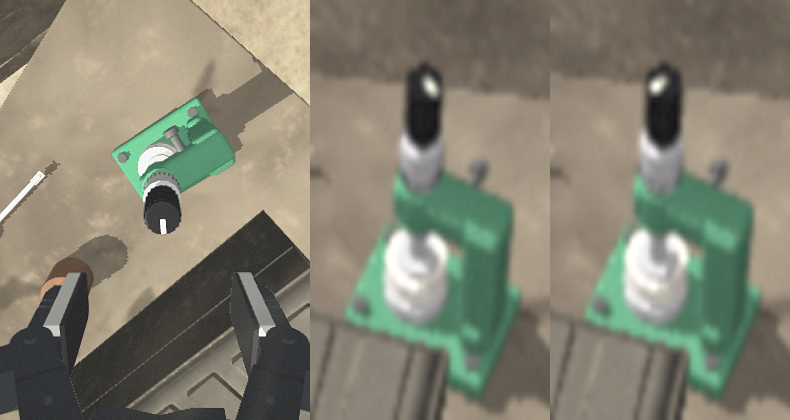

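The knob mark has turned, the foot sits lower on the ring, and the gripper is clear at 0.278 m with no contact force. Handing in.

```bash
python3 -c "
from plant import bot
print(bot.hand_in())"
```

```text
the job is handed in; nothing more can be done
None
```

I turned the ring micrometer's knob about 1.65 rad clockwise, so it should have slipped by at least 0.7 rad, though I worked that out from the turn and did not measure it. I then let go with the ring left clamped, never touched the other micrometer, and handed the job in at about 9 s.

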